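Brush out the cylinder puzzle

TASK

Swing the lid of the green wooden cylinder fully open by its handle, a quarter turn to the stop. With the standing brush, gently scrub the inside: down until it touches the bottom, up until the brush head shows above the rim, and down to the bottom once more. Then gently stand the brush upright in the middle of its dish again, leaving the lid fully open and the other toys where they are.

Things in the scene. Friction and masses are not known exactly. Their poses are not given: they have to be found in the camera images.
- tower: Fixed, non-turning round birch turntable (164 mm across, 24 mm high) with a green wooden cylinder fixed upright in its centre: an open tube of 88 mm outer and 72 mm inner diameter, inside depth 105 mm, its rim 137 mm above the shelf. Origin: centre of the turntable's underside, z up. A 16 mm birch hinge post stands 62 mm from the tube axis in the +y direction of this frame.
- tower_floor (a point): Centre of the tube's inner floor, 32 mm above the shelf; same axes as the tower.
- tower_rim (a point): Centre of the tube's mouth, at rim height (137 mm above the shelf).
- lid_hinge (a point): On the lid's vertical hinge axis, at the height of the lid's underside (139 mm above the shelf). The lid is a flat birch disc 92 mm across and 8 mm thick (top face 147 mm above the shelf), its centre 62 mm from the hinge axis.
- lid_handle (a point): Point on top of the lid's handle, 90 mm from the hinge axis. The handle is an upright wooden bar on the lid, along the radial line from the hinge: 14 mm wide, 25 to 115 mm from the hinge axis, 147 to 175 mm above the shelf. It can be pushed on its flank.
- lid (a joint): Lid angle in rad. 0: closed, the handle points from the hinge over the tube axis (tower -y). It grows counter-clockwise seen from above to the stop at 1.571: fully open, handle pointing to tower +x, mouth free. It stays where it is left (light friction).
- brush: Loose brush standing upright in its dish, 190 mm tall, about 150 g: below a round ribbed head 60 mm across and 70 mm high with a flat underside, sprung: it gives up to 8 mm along the handle when pressed (3 to 13 N), above it a round wooden handle 18 mm in diameter (78 to 190 mm above the underside). Origin: centre of the underside; z along the handle, up.
- brush_grip (a point): On the handle's axis, 150 mm above the brush's underside (40 mm below the handle's top): where to grip.
- dish: Fixed round shallow birch dish, 136 mm across the rim, 16 mm high, flat inner floor 118 mm across lying 6 mm above the shelf. The brush stands in its middle. Origin: centre of the underside.
- stacker: Bystander: blue silicone ring stacker, 116 mm across, 132 mm high. Origin: centre of the underside.
- bowl: Bystander: stainless steel bowl of maple pegs, 144 mm across, 55 mm high. Origin: centre of the underside.
- sorter: Bystander: yellow acrylic shape sorter with a hinged door, 130 x 130 x 122 mm. Origin: centre of the underside.
Things that resemble listed ones, but are neither listed nor needed, are in the scene too. Leave any red look-alike of the tower alone.

How it is judged:
On the way, in this order (a step that is already met when the one before it is completed fails the run):
1. the lid is swung fully open (value of joint lid above 1.45 rad), for 0.2 s.
2. the brush touches the bottom of the tube (horizontal distance between brush and tower_floor below 0.015 m and z of brush in the frame of tower_floor below 0.008 m and contact force between brush and tower above 0.2 N), for 0.05 s.
3. the brush is drawn up inside the tube until its head shows above the rim (horizontal distance between brush and tower_floor below 0.015 m and z of brush in the frame of tower_floor between 0.037 and 0.1 m), for 0.05 s.
4. the brush touches the bottom a second time (all of step 2), for 0.05 s.
At the end, for the whole second after the job is handed in: The brush stands released, at rest and upright (within 0.08 rad) on the dish's floor (underside less than 10 mm above the dish's underside), its axis within 27 mm of the dish's centre; the lid is fully open (over 1.45 of 1.571 rad) (value of joint lid above 1.45 rad and horizontal distance between brush and dish below 0.027 m and z of brush in the frame of dish below 0.01 m and angle between brush's own z axis and vertical below 0.08 rad and linear speed of brush below 0.02 m/s); the robot touches nothing.
It fails at once if the brush presses on the cylinder with more than 30 N (contact force between brush and tower above 30 N).
It fails at once if the brush is dropped into its dish (arrives faster than 0.5 m/s) (horizontal distance between brush and dish below 0.08 m and z of brush in the frame of dish below 0.03 m and linear speed of brush above 0.5 m/s).
It fails at once if the brush is pressed into its dish with more than 30 N (contact force between brush and dish above 30 N).
It fails at once if a bystander (stacker, bowl or sorter) is moved more than 20 mm (distance of any of stacker, bowl, sorter from where it was at the start of the episode above 0.02 m).
It also fails if it takes over 72 s, if anything falls off the work surface, if the arm or the gripper's body presses on something with over 40 N, if the wrist force passes 120 N, or if a joint passes its speed limit or range.

ROBOT

A 7-joint arm with a two-finger parallel gripper is mounted at the origin on the work surface. World frame = base frame: x ahead of the robot, y to its left, z up, the work surface at z = 0. Lengths are in m, angles in rad, forces in N, time in s.
With the tool pointing down it reaches from about 0.4 to 0.85 m from the base axis. Payload 6.9 kg.
Tool frame: the origin (TCP) lies midway between the tips of the shut fingers; the grasp point (between the pads) lies behind it (ctrl.pinch_z is the z of the grasp point in the tool frame, in m); z points along the fingers, y is the line along which they close (so a half turn about z gives the same grasp; the last joint's range is limited). The gripper opens to 85 mm and grips with 20 to 120 N. Pads are 22 mm wide; open, the fingers measure 114 mm over their backs; the gripper's body (76 mm by 85 mm) begins 54 mm behind the grasp point. The pads swing forward as they close: fully open they stand 13 mm farther back than shut.
Start: joints at [1.365, 0.507, -0.238, 1.5, 0.126, 1.149, -0.155], TCP at [0.191, -0.595, 0.198] pointing down, gripper open.
Joint ranges: [-3.08, 3.08], [-0.24, 2.05], [-1.43, 1.35], [0, 2.5], [-1.52, 4.66], [0.17, 1.96], [-2.89, 2.89]. Speed limits (rad/s): [2.39, 2.39, 3.14, 3.14, 3.14, 3.14, 3.14].

INTERFACE

Orientations are given as a unit quaternion [w, x, y, z].
In Python, from station import ctrl, get_state, vision, ticket, models gives the robot as it stands. Calls block until the motion is done:
- ctrl.movep(position, orientation): joint-space move of the TCP to a pose.
- ctrl.movel(position, frame=None, max_speed=0.15): straight line of the TCP; frame=None keeps the orientation; max_speed is the mean speed in m/s.
- ctrl.set_joints(angles): joint-space move.
- ctrl.ungrasp() and ctrl.close_gripper(force=None): open the fingers fully, or close them until they stop; force is the grip in N (None keeps the last).
- ctrl.pause(seconds).
- ctrl.ik(position, orientation): joint angles nearest the present ones, or None.
- get_state(): the state.
- vision.grab_frame(name): name is "scene" or "top" or "wrist"; returns (picture, depth): 480x640x3 uint8, blue, green, red; 480x640 float32, m along the optical axis (not along the pixel's ray), 0 where there is no reading.
- vision.camera_info(name): a dict with "mtx" (3x3 intrinsics, pixels), "dist_coeffs" ([k1, k2, p1, p2, k3] as OpenCV has them; the pictures are not rectified), "R" (3x3) and "t" (3): a world point X has camera coordinates R X + t; the wrist camera has in their place "hand_eye" (4x4, takes a point from camera to tool coordinates, whose origin is the TCP and whose axes are the flange's). Camera axes: x right, y down, z forward; pixel columns grow to the right and rows downward; lengths in m; the calibration is good to about 2 mm. A picture is of the moment at which its call begins: read the wrist's pose just before it. camera_info takes no time and is no camera call.
A pose or a line that the arm cannot do raises ctrl.Unreachable and nothing moves.
- ticket.close_job(): hands the job in; it is judged then, once.
Trained networks look in the newest picture that a camera, given by its name, has taken for a name from the list of things; names that differ only in an ending like _2 or _b are one class to them, and where a whole thing is asked for, a point or a joint stands for the part that bears it (a point fixed in the world has none). Each returns a list of dicts, best first, with "p" (0 to 1); they miss things now and then, are a little off and sometimes report something else, mostly with a low value. They report only what shows in the picture. A call takes as long as a camera call. They do not tell look-alikes from the thing itself.
- models.recognise(camera, target): "point" ([column, row] in pixels, amid what is visible of it).
- models.masks_of(camera, target): "mask" (480x640 bool, what is visible of it) and "point" ([column, row] in pixels, amid what is visible of it).
The state is a dict: "time": time; "qpos": joint angles; "qd": joint speeds; "tau": joint torques, N m; "tcp_pos": TCP position; "eef_rot": TCP orientation; "contact_force": force on the tool from outside, world axes, zero at the start; "wrist_torque": the same for the moment, N m; "width": finger opening in m; "gripper_force": force on a finger pad.
Only numpy, scipy, OpenCV 4.12 (cv2) and the standard library are available. Lean on these libraries where they do the work, as an engineer would, in place of code of your own. Each camera call takes 0.05 s, during which the arm holds its last target. There are 200 camera calls.

## Working session

There is one attempt and no reset: what is moved stays moved. The work goes in short steps, each a Python script; the robot and the scene stay as the last script left them, time stands still between calls to the robot, and variables do not carry over. Pictures are saved under pics/ and viewed, at most 10 in all, crops included, and the job is handed in when it is done.

```bash
mkdir -p pics; ls; cat > h.py <<'E'
import numpy as np, cv2
from station import ctrl, get_state, vision, ticket, models
def cloud(cam, depth):
    """world points per pixel (480x640x3), fixed cameras or wrist"""
    i=vision.camera_info(cam); K=np.array(i["mtx"],float); d=np.array(i["dist_coeffs"],float)
    v,u=np.mgrid[:480,:640]
    n=cv2.undistortPoints(np.stack([u,v],-1).reshape(-1,1,2).astype(float),K,d).reshape(480,640,2)
    P=np.dstack([n*depth[...,None],depth])
    return (P-np.array(i["t"]).ravel())@np.array(i["R"])
E
python3 - <<'E'
from h import *
ims=[]
for c in ("scene","top"):
    im,d=vision.grab_frame(c); cv2.imwrite(f"pics/{c}0.png",im); np.savez(f"{c}0.npz",d=d,W=cloud(c,d),im=im)
    W=cloud(c,d)
    for t in ("tower","lid_handle","brush","dish","stacker","bowl","sorter"):
        for m in models.masks_of(c,t):
            k=m["mask"]&(d>0)
            print(c,t,round(m["p"],2),np.round(m["point"]),k.sum(),np.round(np.median(W[k],0),3) if k.any() else "", np.round(np.percentile(W[k][:,2],98),3) if k.any() else "")
print(get_state(), ctrl.pinch_z)
E
```

```text
pics
scene tower 0.94 [303. 343.] 6684 [ 0.792 -0.228  0.065] 0.174
scene tower 0.89 [231. 291.] 4700 [ 0.564 -0.2    0.062] 0.175
scene lid_handle 0.79 [232. 249.] 1110 [ 0.554 -0.182  0.15 ] 0.176
scene lid_handle 0.77 [298. 301.] 1773 [ 0.779 -0.21   0.148] 0.176
scene brush 0.85 [311. 224.] 909 [0.491 0.123 0.069] 0.192
scene dish 0.6 [316. 246.] 863 [0.511 0.116 0.007] 0.017
scene dish 0.57 [140. 355.] 3628 [ 0.564 -0.429  0.04 ] 0.055
scene stacker 0.71 [382. 198.] 1210 [0.53  0.384 0.044] 0.122
scene bowl 0.7 [138. 357.] 3810 [ 0.564 -0.429  0.04 ] 0.055
scene sorter 0.73 [383. 284.] 5543 [ 0.817 -0.003  0.098] 0.122
top tower 0.82 [402. 202.] 2918 [ 0.753 -0.19   0.033] 0.177
top tower 0.65 [392. 285.] 2864 [ 0.533 -0.167  0.032] 0.177
top lid_handle 0.7 [401. 277.] 1240 [ 0.543 -0.173  0.149] 0.179
top lid_handle 0.61 [406. 190.] 1157 [ 0.766 -0.198  0.149] 0.179
top lid_handle 0.46 [273. 304.] 442 [0.485 0.132 0.076] 0.198
top brush 0.76 [275. 301.] 449 [0.485 0.131 0.076] 0.198
top dish 0.58 [278. 292.] 1522 [0.504 0.134 0.008] 0.021
top stacker 0.79 [176. 290.] 1366 [0.51
[... 217 characters left out ...]
qpos': array([ 1.36549646,  0.50746823, -0.2376062 ,  1.5001629 ,  0.12570629,
        1.14889031, -0.15479029]), 'qd': array([ 0.00010599,  0.00043644, -0.0010825 , -0.00058166, -0.0001989 ,
        0.00092116, -0.00065379]), 'tau': array([ 1.22212705e-04, -6.20265055e+01, -2.18476474e+00, -2.49947476e+01,
        1.37931935e-02,  2.24144707e-03, -5.25737960e-06]), 'tcp_pos': array([ 0.19112042, -0.59507611,  0.19760776]), 'eef_rot': array([2.38286908e-05, 9.87950506e-01, 1.54770144e-01, 8.28294767e-06]), 'contact_force': array([-0.1487316 , -0.5157153 ,  0.45178963]), 'wrist_torque': array([ 0.00589845,  0.02796529, -0.00980661]), 'gripper_force': 0.0, 'width': 0.08531830410434466} -0.0187
```

View pics/scene0.png

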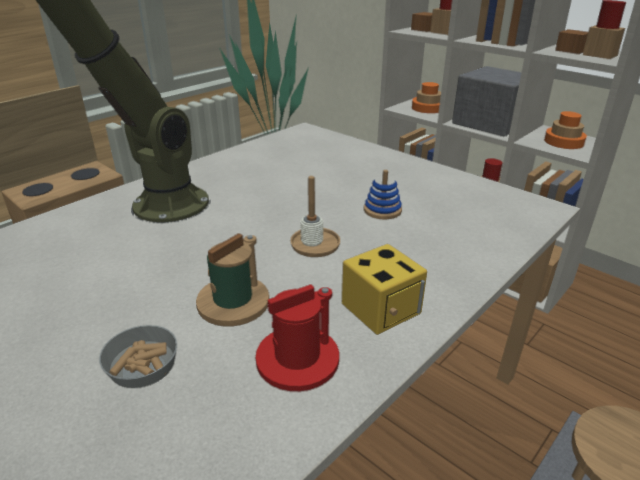

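View pics/top0.png

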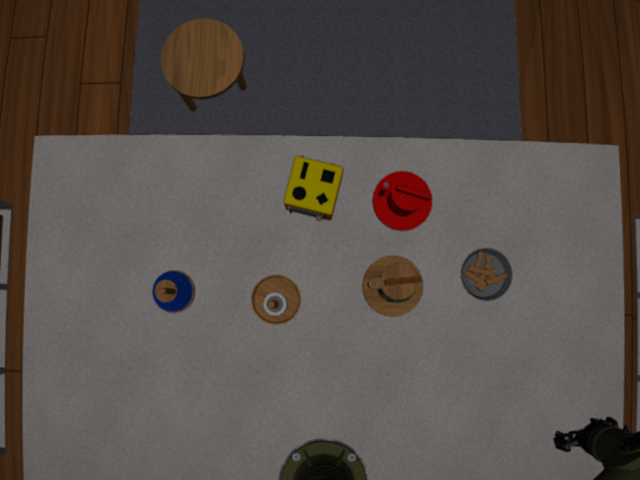

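The scene view shows the green tower at (232,285), the red look-alike at (298,345), the brush and dish at (312,235), the bowl at (138,357), the stacker at (383,195) and the sorter at (384,285). The top view shows the green tower at (392,285), with its hinge on the left at (376,283) and its handle pointing right to (422,280). Next I'll fit the geometry precisely.

```bash
cat > fit.py <<'E'
from h import *
from scipy.optimize import least_squares
def pts(c,box,tag):
    z=np.load(f"{c}{tag}.npz"); W=z["W"]; k=(z["d"]>0)
    for a,(lo,hi) in enumerate(box): k&=(W[...,a]>lo)&(W[...,a]<hi)
    return W[k],z["im"][k]
def edgefit(P,c0,r):
    """centre of disc of radius r from its covered points: outermost points per bearing"""
    c=np.array(c0,float)
    for _ in range(8):
        q=P[:,:2]-c; a=np.arctan2(q[:,1],q[:,0]); R=np.hypot(*q.T)
        b=((a+np.pi)/(2*np.pi)*48).astype(int); E=[]
        for j in range(48):
            s=np.where((b==j)&(R<r+.02))[0]
            if len(s) and R[s].max()>r-.02: E.append(P[s[np.argmax(R[s])],:2])
        E=np.array(E)
        c=least_squares(lambda x:np.hypot(*(E-x[:2]).T)-x[2],[*c,r],loss="soft_l1",f_scale=.002).x
        rr=c[2]; c=c[:2]
    return c,rr,len(E)
if __name__=="__main__":
    B=[(.42,.66),(-.28,-.06)]
    for c in ("scene","top"):
        P,_=pts(c,B+[(.018,.03)],"0"); print(c,"turntable",len(P),edgefit(P,(.543,-.17),.082), np.median(P[:,2]))
        P,_=pts(c,B+[(.142,.153)],"0"); print(c,"lidtop",len(P),edgefit(P,(.543,-.17),.046),np.median(P[:,2]))
        P,_=pts(c,B+[(.169,.185)],"0"); m=P[:,:2].mean(0); u,s,v=np.linalg.svd(P[:,:2]-m); t=(P[:,:2]-m)@v[0]
        print(c,"handle",len(P),m,v[0],t.min(),t.max(),m+v[0]*t.min(),m+v[0]*t.max(),np.median(P[:,2]))
        D=[(.40,.60),(.03,.23)]
        P,_=pts(c,D+[(.011,.024)],"0"); print(c,"dishrim",len(P),edgefit(P,(.505,.13),.068))
        P,_=pts(c,D+[(.09,.18)],"0"); print(c,"brush handle",len(P),np.median(P,0),P.min(0),P.max(0))
        P,_=pts(c,D+[(.18,.21)],"0"); print(c,"brush top",len(P),np.median(P,0),P.min(0),P.max(0))
        P,_=pts(c,[(.6,.9),(-.35,-.08),(.1,.2)],"0"); print(c,"red",P.min(0),P.max(0))
E
python3 fit.py
python3 - <<'E'
import cv2
a=cv2.imread('pics/scene0.png')[210:340,170:360]; b=cv2.imread('pics/top0.png')[240:330,240:440]
a=cv2.resize(a,(600,410),interpolation=2); b=cv2.resize(b,(420,189),interpolation=2)
import numpy as np
cv2.imwrite('pics/crop.png',np.vstack([a,cv2.copyMakeBorder(b,0,0,0,180,0)]))
E
```

```text
scene turntable 1567 (array([ 0.53827442, -0.18063253]), np.float64(0.08088584909043531), 37) 0.02358479648759042
scene lidtop 606 (array([ 0.54542216, -0.17891296]), np.float64(0.046601489928074745), 34) 0.14705595331614205
scene handle 221 [ 0.54937045 -0.18985753] [ 0.08816084 -0.99610625] -0.04691457188680099 0.04215409395746877 [ 0.54523442 -0.14312563] [ 0.55308679 -0.23184749] 0.17437733792075433
scene dishrim 301 (array([0.49626807, 0.13138753]), np.float64(0.06697778486910201), 41)
scene brush handle 226 [0.48894254 0.12668743 0.13661833] [0.47674677 0.11971769 0.09032929] [0.49453399 0.14124024 0.17968963]
scene brush top 53 [0.48796534 0.12776258 0.18969374] [0.47398688 0.12217673 0.18059982] [0.49367582 0.1407101  0.19757836]
scene red [ 0.72192599 -0.25926258  0.10002126] [ 0.81450078 -0.13353325  0.17741882]
top turntable 1352 (array([ 0.53648848, -0.17707371]), np.float64(0.08166027204087205), 48) 0.02416629529587978
top lidtop 868 (array([ 0.5441999 , -0.17542885]), np.float64(0.0462186301332866), 46) 0.1475568750684612
top handle 203 [ 0.54581803 -0.18420152] [-0.1032201   0.99465854] -0.04524483806494429 0.04478129126917517 [ 0.5504882  -0.22920469] [ 0.5411957  -0.13965943] 0.17533522318548342
top dishrim 483 (array([0.49568778, 0.13650866]), np.float64(0.06710955672604046), 48)
top brush handle 21 [0.48531208 0.12760034 0.13312937] [0.47555275 0.12463371 0.0900765 ] [0.49267381 0.15028475 0.17912174]
top brush top 45 [0.48319275 0.13453744 0.19571595] [0.47581973 0.12716534 0.18071146] [0.49262279 0.14202482 0.20489758]
top red [ 0.7212626  -0.25143382  0.10033202] [ 0.81199307 -0.12934939  0.18243708]
```

View pics/crop.png

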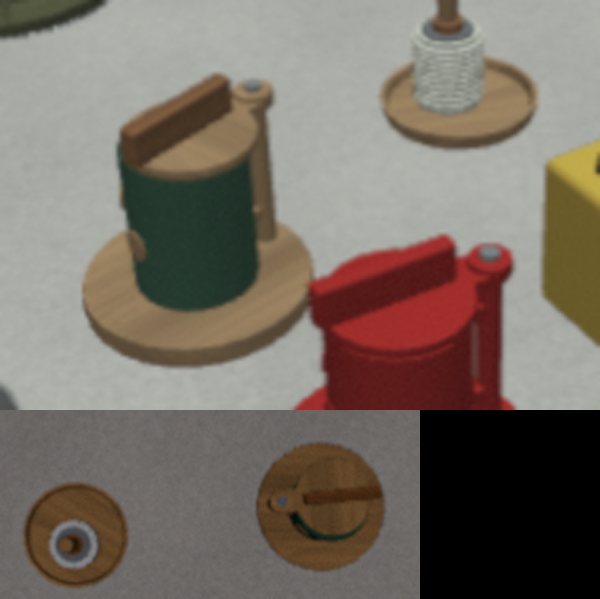

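The crop shows the green tower's lid slightly ajar (about 0.1 rad), with the hinge towards +y. The fits put the tower at about (0.537,-0.179) and the hinge at about (0.539,-0.116). Next I'll plan the push and take wrist views on the way.

```bash
cat >> h.py <<'E'
from scipy.spatial.transform import Rotation as Ro
def q(psi): return np.array([0,np.cos(psi/2),np.sin(psi/2),0])
def snap(cam,tag):
    s=get_state(); im,d=vision.grab_frame(cam)
    if cam=="wrist":
        i=vision.camera_info(cam); K=np.array(i["mtx"],float); D=np.array(i["dist_coeffs"],float); H=np.array(i["hand_eye"])
        v,u=np.mgrid[:480,:640]
        n=cv2.undistortPoints(np.stack([u,v],-1).reshape(-1,1,2).astype(float),K,D).reshape(480,640,2)
        P=np.dstack([n*d[...,None],d])@H[:3,:3].T+H[:3,3]
        w,x,y,z=s["eef_rot"]; W=P@Ro.from_quat([x,y,z,w]).as_matrix().T+s["tcp_pos"]
    else: W=cloud(cam,d)
    np.savez(f"{cam}{tag}.npz",d=d,W=W,im=im); cv2.imwrite(f"pics/{cam}{tag}.png",im); return im,d,W
E
python3 - <<'E'
from h import *
print(np.round(vision.camera_info("wrist")["hand_eye"],3), np.round(vision.camera_info("wrist")["mtx"],0))
h=np.array([.539,-.1155])
for psi in (0,.4,.8,1.2,1.57):
    t=np.array([np.cos(psi),np.sin(psi)]);d=np.array([np.sin(psi),-np.cos(psi)])
    p=h+.09*d-.018*t
    print(psi,[ (k,np.round(r,2).tolist() if r is not None else None) for k in (0,np.pi,-np.pi/2) for r in [ctrl.ik([*p,.156],q(psi+k))]])
for p in ([.49,.13,.137],[.49,.13,.33],[.537,-.179,.16],[.537,-.179,.34]):
    for psi in (0,.5,1,1.57,-.5): 
        r=ctrl.ik(p,q(psi)); print(p,psi,None if r is None else np.round(r,2).tolist())
E
```

```text
[[ 0.002 -0.964 -0.266  0.067]
 [ 1.     0.002  0.     0.001]
 [ 0.    -0.266  0.964 -0.176]
 [ 0.     0.     0.     1.   ]] [[375.   0. 313.]
 [  0. 375. 239.]
 [  0.   0.   1.]]
0 [(0, [0.55, 0.45, -0.32, 1.74, 0.17, 0.98, -1.41]), (3.141592653589793, [0.93, 0.58, -0.97, 1.73, 0.53, 1.11, 1.36]), (-1.5707963267948966, [0.27, 0.44, 0.1, 1.74, -0.05, 0.96, -2.76])]
0.4 [(0, [0.58, 0.51, -0.42, 1.65, 0.23, 1.03, -1.09]), (3.141592653589793, [0.98, 0.75, -1.23, 1.64, 0.73, 1.29, 1.59]), (-1.5707963267948966, [0.31, 0.49, 0.0, 1.65, -0.0, 1.0, -2.43])]
0.8 [(0, [0.59, 0.57, -0.52, 1.57, 0.31, 1.09, -0.78]), (3.141592653589793, [0.91, 0.79, -1.23, 1.57, 0.76, 1.33, 1.96]), (-1.5707963267948966, [0.33, 0.53, -0.09, 1.57, 0.05, 1.04, -2.12])]
1.2 [(0, [0.59, 0.61, -0.64, 1.52, 0.39, 1.14, -0.5]), (3.141592653589793, [-0.34, 0.82, 1.15, 1.53, -0.76, 1.3, -2.61]), (-1.5707963267948966, [0.34, 0.56, -0.2, 1.52, 0.12, 1.07, -1.83])]
1.57 [(0, [0.6, 0.65, -0.76, 1.51, 0.47, 1.18, -0.25]), (3.141592653589793, [-0.39, 0.82, 1.15, 1.52, -0.77, 1.3, -2.29]), (-1.5707963267948966, [0.37, 0.58, -0.34
[... 702 characters left out ...]
3]
[0.537, -0.179, 0.16] 0 [0.51, 0.46, -0.35, 1.71, 0.18, 1.0, -1.48]
[0.537, -0.179, 0.16] 0.5 [0.6, 0.48, -0.49, 1.71, 0.26, 1.02, -1.05]
[0.537, -0.179, 0.16] 1 [0.67, 0.49, -0.6, 1.71, 0.32, 1.03, -0.61]
[0.537, -0.179, 0.16] 1.57 [0.74, 0.52, -0.73, 1.71, 0.39, 1.06, -0.11]
[0.537, -0.179, 0.16] -0.5 [0.4, 0.45, -0.19, 1.72, 0.1, 0.99, -1.89]
[0.537, -0.179, 0.34] 0 [0.57, 0.35, -0.44, 1.39, 0.15, 1.44, -1.44]
[0.537, -0.179, 0.34] 0.5 [0.64, 0.36, -0.56, 1.39, 0.19, 1.45, -0.98]
[0.537, -0.179, 0.34] 1 [0.71, 0.38, -0.67, 1.39, 0.23, 1.46, -0.52]
[0.537, -0.179, 0.34] 1.57 [0.78, 0.4, -0.8, 1.38, 0.29, 1.47, -0.01]
[0.537, -0.179, 0.34] -0.5 [0.47, 0.34, -0.29, 1.39, 0.1, 1.43, -1.89]
```

```bash
python3 - <<'E'
from h import *
import fit
ctrl.close_gripper(force=40)
ctrl.movep([.44,-.19,.33],q(0.1))
snap("wrist","1"); print(get_state()["time"])
B=[(.42,.66),(-.28,-.06)]
P,_=fit.pts("wrist",B+[(.018,.03)],"1"); print("turntable",len(P),fit.edgefit(P,(.537,-.178),.082), np.median(P[:,2]))
P,_=fit.pts("wrist",B+[(.142,.153)],"1"); print("lidtop",len(P),fit.edgefit(P,(.543,-.17),.046),np.median(P[:,2]))
P,_=fit.pts("wrist",B+[(.169,.185)],"1"); m=P[:,:2].mean(0); u,s,v=np.linalg.svd(P[:,:2]-m,full_matrices=False); t=(P[:,:2]-m)@v[0]
print("handle",len(P),m,v[0],m+v[0]*t.min(),m+v[0]*t.max(),np.median(P[:,2]))
E
```

```text
3.4083
turntable 4817 (array([ 0.53472319, -0.1794665 ]), np.float64(0.08168451298436323), 41) 0.0239212092383273
lidtop 7497 (array([ 0.54320111, -0.17861024]), np.float64(0.04602886874852535), 46) 0.14708573315606563
handle 1881 [ 0.54364715 -0.18783571] [ 0.10268324 -0.99471411] [ 0.53892117 -0.1420541 ] [ 0.54822712 -0.2322028 ] 0.17484671098968046
```

View pics/wrist1.png

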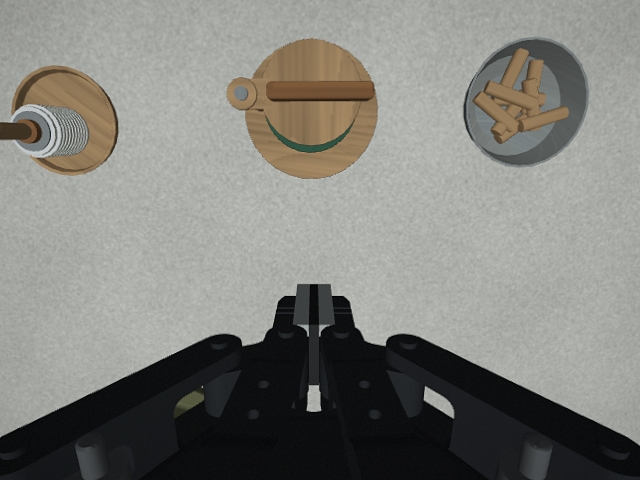

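The wrist view shows the tower at (312,110), the hinge at (241,93), the handle pointing right to (374,91), and the brush with its dish at (65,120). Now the push.

```bash
python3 - <<'E'
from h import *
import fit
h=np.array([.537,-.1165])
def pose(phi,off): 
    t=np.array([np.cos(phi),np.sin(phi)]);d=np.array([np.sin(phi),-np.cos(phi)]); return h+.088*d-off*t
ctrl.movep([*pose(.1,.05),.24],q(.1))
ctrl.movel([*pose(.1,.05),.157],max_speed=.1)
ctrl.movel([*pose(.1,.02),.157],max_speed=.05)
for phi in np.linspace(.25,1.53,9):
    ctrl.movel([*pose(phi,.018),.157],q(phi),max_speed=.08)
    print(round(phi,2),np.round(get_state()["contact_force"],1))
def lidfit(c,tag):
    snap(c,tag)
    P,_=fit.pts(c,[(.5,.7),(-.2,-.06),(.169,.18)],tag); P=P[np.abs(P[:,1]-h[1])<.02]; m=P[:,:2].mean(0); v=np.linalg.svd(P[:,:2]-m,full_matrices=False)[2][0]
    v=v*np.sign(v[0]); print(c,len(P),"lid world ang",np.arctan2(v[0],-v[1]),m)
lidfit("scene","2")
ctrl.movel([*pose(1.5,.06),.157],max_speed=.1)
ctrl.movel([*pose(1.5,.06),.3],max_speed=.2)
ctrl.movep([.43,-.19,.33],q(0.1))
lidfit("wrist","3"); print(get_state()["time"])
P,im=fit.pts("wrist",[(.46,.61),(-.26,-.1),(.125,.142)],"3"); c=P[:,:2]
r=np.hypot(*(c-[.5355,-.179]).T); c=c[(r<.05)]
g=least=fit.least_squares(lambda x:np.hypot(*(c-x).T)-.040,[.5355,-.179],loss="soft_l1",f_scale=.003).x; print("rim",len(c),g,np.median(P[:,2]))
P,_=fit.pts("wrist",[(.42,.66),(-.28,-.06),(.018,.03)],"3"); print("turntable",len(P),fit.edgefit(P,(.537,-.178),.082))
E
```

```text
0.25 [ 0.2 -0.2 -1.1]
0.41 [0.8 0.4 0.6]
0.57 [-1.1  0.   0.5]
0.73 [0.1 0.5 0. ]
0.89 [-0.5 -0.2 -0. ]
1.05 [-0.   0.1 -0.9]
1.21 [ 0.2 -0.3  0.8]
1.37 [-0.3 -0.8  0.2]
1.53 [-0.8 -0.3 -0.7]<stdin>:14: RuntimeWarning: Mean of empty slice.
  ret = um.true_divide(
Traceback (most recent call last):
IndexError: index 0 is out of bounds for axis 0 with size 0
```

View pics/scene2.png

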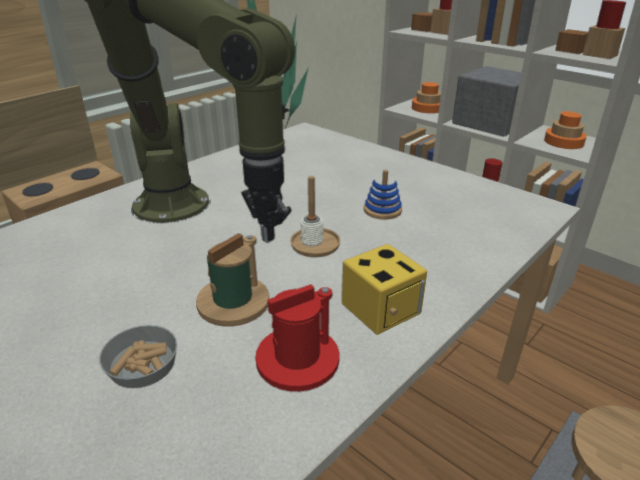

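The scene view shows the gripper at (268,238), behind the tower, with the lid still closed. The arm isn't where I commanded it, so I'll check.

```bash
python3 - <<'E'
from h import *
i=vision.camera_info("scene")
for p in ([.624,-.139,.157],[.537,-.1165,.16],[.546,-.204,.175],[.49,.13,.19]):
    print(p,cv2.projectPoints(np.array([p]),cv2.Rodrigues(np.array(i["R"]))[0],np.array(i["t"],float).ravel(),np.array(i["mtx"],float),np.array(i["dist_coeffs"],float))[0].ravel())
im,d,W=snap("wrist","2b"); print(W[100:400:60,320])
im2,d2,W2=snap("scene","2b")
k=(W2[...,2]>.15)&(W2[...,2]<.25)&(abs(W2[...,0]-.6)<.2)&(W2[...,1]<-.0)&(W2[...,1]>-.3); print(np.percentile(W2[k],[2,50,98],axis=0)); print(W2[236,268])
cv2.imwrite("pics/two.png",cv2.resize(np.hstack([im,im2]),(800,300)))
E
```

```text
[0.624, -0.139, 0.157] [268.35954333 253.91478601]
[0.537, -0.1165, 0.16] [249.03027241 233.52306463]
[0.546, -0.204, 0.175] [218.35078426 245.04659288]
[0.49, 0.13, 0.19] [311.77709691 179.20792056]
[[ 0.63349918 -0.04382592 -0.00079075]
 [ 0.63147524 -0.09348357 -0.00094963]
 [ 0.62927854 -0.1467655   0.00084179]
 [ 0.62692512 -0.20503342  0.00064691]
 [ 0.6257276  -0.13381549  0.22959995]]
[[ 0.5411992  -0.25569278  0.15047814]
 [ 0.63922342 -0.18834652  0.1708705 ]
 [ 0.78831134 -0.1228551   0.24685953]]
[ 0.63858372 -0.14905915  0.21023785]
```

View pics/two.png

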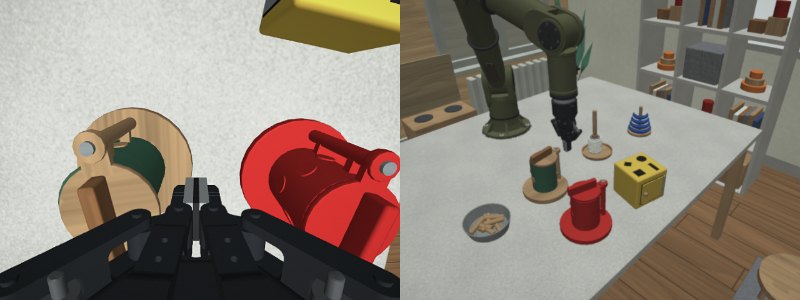

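```bash
python3 - <<'E'
from h import *
s=get_state(); print(s["width"],s["gripper_force"])
i=vision.camera_info("wrist"); H=np.linalg.inv(np.array(i["hand_eye"]))
for z in (0,-.0187,-.04,-.054): print(z,cv2.projectPoints(np.array([[0,0,z]]),cv2.Rodrigues(H[:3,:3])[0],H[:3,3],np.array(i["mtx"],float),np.array(i["dist_coeffs"],float))[0].ravel())
z=np.load("wrist2b.npz");W=z["W"]; 
for r in range(270,345,6): print(r,np.round(W[r,[305,313,322]],3).tolist(),z["d"][r,305])
z=np.load("scene2b.npz");W=z["W"]
for r in range(225,262,3): print(r,np.round(W[r,[264,268]],3).tolist())
E
```

```text
-0.000542231850344523 0.0Traceback (most recent call last):
  File "<stdin>", line 4, in <module>
cv2.error: OpenCV(4.12.0) /io/opencv/modules/calib3d/src/calibration_base.cpp:1490: error: (-215:Assertion failed) npoints >= 0 && (depth == CV_32F || depth == CV_64F) in function 'projectPoints'
```

```bash
python3 - <<'E'
from h import *
i=vision.camera_info("wrist"); H=np.linalg.inv(np.array(i["hand_eye"]))
for z in (0,-.0187,-.04,-.054): print(z,cv2.projectPoints(np.array([[0,0,z]],float),cv2.Rodrigues(H[:3,:3])[0],H[:3,3].copy(),np.array(i["mtx"],float),np.array(i["dist_coeffs"],float))[0].ravel())
z=np.load("wrist2b.npz");W=z["W"]; 
for r in range(276,345,8): print(r,np.round(W[r,[305,313,322]],3).tolist())
z=np.load("scene2b.npz");W=z["W"]
for r in range(228,262,4): print(r,np.round(W[r,[264,268]],3).tolist())
E
```

```text
0 [314.16989419 273.42716439]
-0.0187 [314.2993348  288.04767062]
-0.04 [314.48459068 308.98120485]
-0.054 [314.63656507 326.16162359]
276 [[0.614, -0.191, 0.024], [0.62, -0.201, -0.0], [0.629, -0.201, 0.001]]
284 [[0.621, -0.129, 0.194], [0.624, -0.129, 0.195], [0.627, -0.13, 0.194]]
292 [[0.621, -0.129, 0.203], [0.624, -0.129, 0.204], [0.627, -0.129, 0.203]]
300 [[0.621, -0.129, 0.211], [0.624, -0.129, 0.211], [0.627, -0.129, 0.21]]
308 [[0.621, -0.129, 0.216], [0.624, -0.13, 0.216], [0.627, -0.129, 0.216]]
316 [[0.621, -0.129, 0.222], [0.624, -0.13, 0.222], [0.626, -0.073, 0.333]]
324 [[0.621, -0.129, 0.227], [0.624, -0.129, 0.228], [0.626, -0.073, 0.333]]
332 [[0.621, -0.128, 0.235], [0.624, -0.132, 0.227], [0.626, -0.128, 0.235]]
340 [[0.622, -0.128, 0.239], [0.624, -0.135, 0.228], [0.626, -0.128, 0.239]]
228 [[0.633, -0.153, 0.228], [0.639, -0.148, 0.228]]
232 [[0.628, -0.15, 0.215], [0.636, -0.146, 0.217]]
236 [[0.63, -0.152, 0.208], [0.639, -0.149, 0.21]]
240 [[0.629, -0.152, 0.198], [0.636, -0.148, 0.199]]
244 [[0.395, 0.04, 0.0], [0.403, 0.048, -0.0]]
248 [[0.412, 0.025, 0.002], [0.419, 0.033, 0.001]]
252 [[0.424, 0.014, -0.0], [0.436, 0.018, 0.003]]
256 [[0.437, 0.003, -0.002], [0.443, 0.011, -0.003]]
260 [[0.454, -0.013, 0.001], [0.463, -0.006, 0.002]]
```

The tool passed over the handle. The depth readings put the real fingertips about 33 mm behind the reported TCP: tips at z≈0.19 against a reported 0.157. I'll measure that offset and redo the push.

```bash
cat > push.py <<'E'
from h import *
import fit
z=np.load("wrist2b.npz")["W"]
f=[z[r,c,2] for c in (306,310,314,318,322) for r in range(270,300) if .16<z[r,c,2]<.3 and not .16<z[r-1,c,2]<.3]
OFF=np.median(f)-.157; print("tip offset",OFF)
zt=.158-OFF
h=np.array([.537,-.1165])
def pose(phi,off): 
    t=np.array([np.cos(phi),np.sin(phi)]);d=np.array([np.sin(phi),-np.cos(phi)]); return h+.088*d-off*t
ctrl.movel([.624,-.139,.22],max_speed=.2)
ctrl.movep([*pose(.1,.05),.22],q(.1))
ctrl.movel([*pose(.1,.05),zt],max_speed=.1)
ctrl.movel([*pose(.1,.02),zt],max_speed=.05)
for phi in np.linspace(.25,1.53,9):
    ctrl.movel([*pose(phi,.018),zt],q(phi),max_speed=.08)
    print(round(phi,2),np.round(get_state()["contact_force"],1))
ctrl.movel([*pose(1.5,.06),zt],max_speed=.1)
ctrl.movel([*pose(1.5,.06),.27],max_speed=.2)
ctrl.movep([.43,-.19,.33],q(0.1))
snap("wrist","3"); print(get_state()["time"])
P,_=fit.pts("wrist",[(.5,.7),(-.2,-.06),(.169,.18)],"3"); P=P[np.abs(P[:,1]-h[1])<.03]; m=P[:,:2].mean(0); v=np.linalg.svd(P[:,:2]-m,full_matrices=False)[2][0]
v=v*np.sign(v[0]); print(len(P),"lid world ang",np.arctan2(v[0],-v[1]),m)
P,im=fit.pts("wrist",[(.46,.61),(-.26,-.1),(.125,.142)],"3"); c=P[:,:2]
c=c[np.hypot(*(c-[.5355,-.179]).T)<.05]
print("rim",len(c),fit.least_squares(lambda x:np.hypot(*(c-x).T)-.040,[.5355,-.179],loss="soft_l1",f_scale=.003).x)
P,_=fit.pts("wrist",[(.42,.66),(-.28,-.06),(.018,.03)],"3"); print("turntable",len(P),fit.edgefit(P,(.537,-.178),.082))
E
python3 push.py
```

```text
tip offset 0.03744982951887307
0.25 [ 0.9  0.  -0.4]
0.41 [-1.  -0.4 -0.7]
0.57 [-1.2  0.2  0.4]
0.73 [ 0.4 -0.2 -0.6]
0.89 [ 0.2 -1.2  0.6]
1.05 [-0.1  0.6  0.3]
1.21 [-0.3  0.4  0.7]
1.37 [-0.2  0.9 -0.3]
1.53 [-0.1  0.2 -0.5]
17.7333
859 lid world ang 1.5259645446962198 [ 0.57850171 -0.11997683]
rim 2705 [ 0.53403508 -0.17945454]
turntable 6303 (array([ 0.53370523, -0.18051293]), np.float64(0.08078160442354983), 46)
```

View pics/wrist3.png

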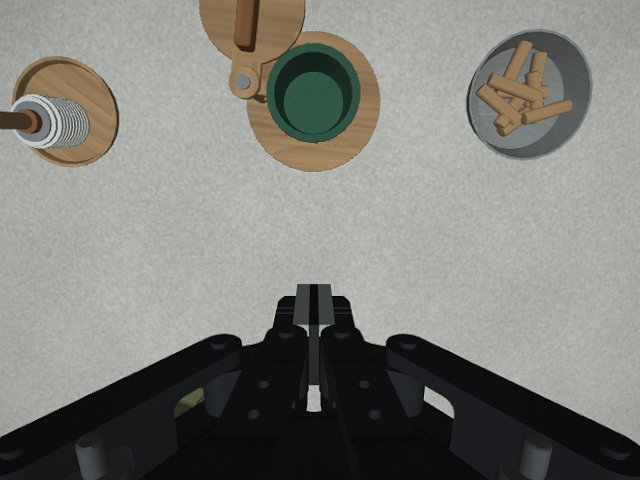

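The lid is fully open: handle at (246,20), tube mouth free at (313,92). Next, the brush.

```bash
python3 - <<'E'
from h import *
import fit
ctrl.ungrasp()
ctrl.movep([.385,.13,.33],q(0.))
snap("wrist","4"); print(get_state()["time"], get_state()["width"])
D=[(.40,.60),(.03,.23)]
P,_=fit.pts("wrist",D+[(.011,.024)],"4"); print("dishrim",len(P),fit.edgefit(P,(.496,.134),.068))
for lo,hi in ((.09,.13),(.13,.17),(.1,.18)):
    P,_=fit.pts("wrist",D+[(lo,hi)],"4"); c=P[:,:2]
    print("handle",len(P),fit.least_squares(lambda x:np.hypot(*(c-x).T)-.009,c.mean(0)+[.008,0],loss="soft_l1",f_scale=.002).x,c.min(0),c.max(0))
P,_=fit.pts("wrist",D+[(.186,.2)],"4"); print("top",len(P),np.median(P,0),(P.min(0)+P.max(0))/2,P.max(0)-P.min(0))
P,_=fit.pts("wrist",D+[(.02,.07)],"4"); c=P[:,:2]
print("head",len(P),fit.least_squares(lambda x:np.hypot(*(c-x).T)-.0295,c.mean(0)+[.02,0],loss="soft_l1",f_scale=.002).x)
E
```

```text
19.7917 0.08549360546389834
dishrim 1710 (array([0.49430129, 0.13351624]), np.float64(0.06727391840996426), 48)
handle 33 [0.48308711 0.13233679] [0.47404215 0.12414137] [0.47967833 0.13907821]
handle 45 [0.48304459 0.13224857] [0.47397212 0.12351705] [0.48088126 0.13960925]
handle 84 [0.48304603 0.13228156] [0.47395423 0.12351705] [0.48088126 0.1399034 ]
top 404 [0.48213506 0.13204619 0.19542937] [0.48233713 0.13204976 0.19345595] [0.01651817 0.01741423 0.00884993]
head 394 [0.48283865 0.13238157]
```

View pics/wrist4.png

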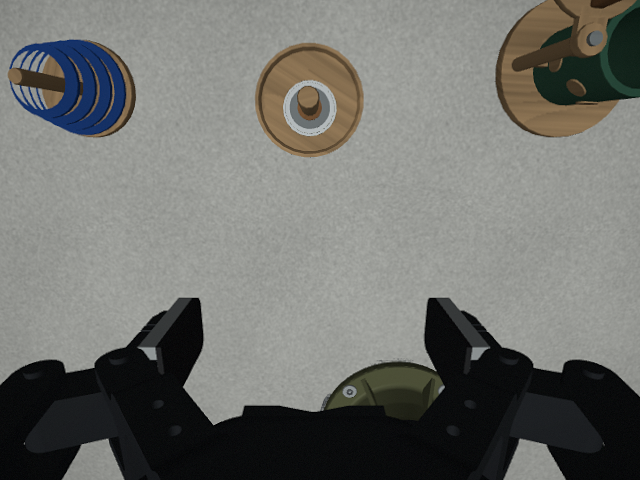

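The wrist view shows the brush upright at (308,103), a little off the dish centre (310,100), with the fingers open. Now grasp, lift and check the head in the hand.

```bash
python3 - <<'E'
from h import *
import fit
b=np.array([.483,.1323])
ctrl.movel([*b,.28],max_speed=.2)
ctrl.movel([*b,.100],max_speed=.12)
ctrl.close_gripper(force=40); s=get_state(); print(s["width"],s["gripper_force"],s["contact_force"],s["tcp_pos"])
ctrl.movel([*b,.13],max_speed=.05); s=get_state(); print(s["width"],s["contact_force"],s["wrist_torque"])
ctrl.movel([*b,.30],max_speed=.15)
im,d,W=snap("wrist","5"); s=get_state(); print(s["time"],s["tcp_pos"],s["contact_force"])
for lo,hi in ((.19,.215),(.215,.24),(.24,.268)):
    k=(d>0)&(W[...,2]>lo)&(W[...,2]<hi)&(np.hypot(W[...,0]-b[0],W[...,1]-b[1])<.06); c=W[k][:,:2]
    print("head",len(c),fit.least_squares(lambda x:np.hypot(*(c-x).T)-.0295,c.mean(0)-[.02,0],loss="soft_l1",f_scale=.002).x-s["tcp_pos"][:2],c.min(0),c.max(0))
im,d,W=snap("scene","5")
for lo,hi in ((.19,.21),(.21,.24),(.24,.265),(.275,.3)):
    k=(d>0)&(W[...,2]>lo)&(W[...,2]<hi)&(np.hypot(W[...,0]-b[0],W[...,1]-b[1])<.05); c=W[k]
    print("scene",lo,k.sum(),np.median(c,0) if k.any() else "",c[:,2].min())
k=(d>0)&(W[...,2]>.1)&(np.hypot(W[...,0]-b[0],W[...,1]-b[1])<.05);print("lowest",np.percentile(W[k][:,2],[0,1]))
E
python3 - <<'E'
import cv2,numpy as np
a=cv2.imread('pics/wrist5.png');b=cv2.imread('pics/scene5.png')
cv2.imwrite('pics/j5.png',cv2.resize(np.hstack([a,b]),(800,300)))
E
```

```text
0.017087744626158117 38.94109547138214 [-0.32255536  0.63441089  1.71627531] [0.4830646  0.13248803 0.1001087 ]
0.01703837640905066 [ 0.46808668  0.06130053 -1.87240383] [ 0.01932795  0.08019749 -0.0521167 ]
24.85 [0.48259081 0.13204698 0.29917135] [ 0.14655456 -0.78364891 -1.41844205]
head 63 [-0.0006659 -0.0008033] [0.49386796 0.10647575] [0.51167155 0.15853963]
head 368 [-0.00063547 -0.00087796] [0.49384948 0.1054327 ] [0.5117379  0.15857928]
head 1441 [-0.00138509 -0.00095515] [0.45597658 0.10177573] [0.51188567 0.16056464]
scene 0.19 28 [0.50115797 0.11361028 0.20719847] 0.20461797544566535
scene 0.21 279 [0.50250876 0.11085338 0.22589954] 0.21019297620602867
scene 0.24 237 [0.50216743 0.11136204 0.25308481] 0.24013927593137532
scene 0.275 95 [0.49015412 0.12496134 0.28341178] 0.2750976817807931
lowest [0.20461798 0.21293084]
```

View pics/j5.png

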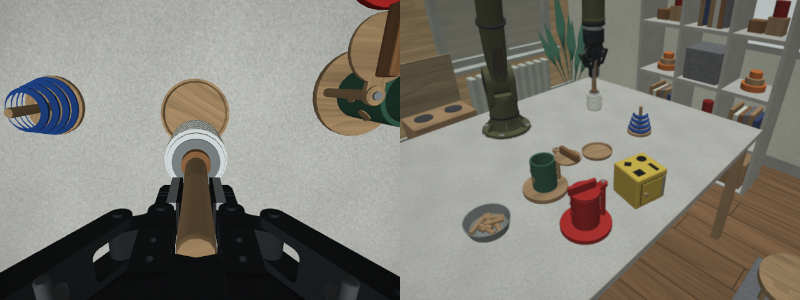

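The brush hangs upright in the grip, its head centred within 1 mm of the TCP axis. Now the scrub, with force feedback.

```bash
python3 - <<'E'
from h import *
x=np.array([.5358,-.1782])
def f():
    a=[]
    for _ in range(4): a.append(get_state()["contact_force"]); ctrl.pause(.02)
    return np.mean(a,0)
ctrl.movel([*x,.30],max_speed=.2); ctrl.pause(.2)
f0=f(); print("base",f0)
ctrl.movel([*x,.222],max_speed=.1); print("in mouth",f()-f0)
def down():
    ctrl.movel([*x,.17],max_speed=.08); print("mid",f()-f0)
    ctrl.movel([*x,.131],max_speed=.06)
    for z in np.arange(.129,.1165,-.0015):
        ctrl.movel([*x,z],max_speed=.03); d=f()-f0; print(round(z,4),np.round(d,1))
        if np.linalg.norm(d)>6: break
    ctrl.pause(.15)
down()
ctrl.movel([*x,.188],max_speed=.08); ctrl.pause(.15); print("up",f()-f0, get_state()["tcp_pos"],get_state()["time"])
E
```

```text
base [-0.04042662  0.09557075 -1.72224838]
in mouth [-0.00271863  0.30597832  0.49761391]
mid [ 0.37995086 -0.15967587 -0.09488438]
0.129 [ 0.1 -0.5 -0.3]
0.1275 [-0.4  0.3  0.2]
0.126 [0.  0.2 1.2]
0.1245 [-0.1  0.6  5. ]
0.123 [-0.2  0.7  7.2]
up [0.24965903 0.0407911  0.25988056] [ 0.53555941 -0.17815353  0.18754154] 32.475
```

First touch came at exactly the predicted height, with no wall forces. Now the second stroke, then placing the brush in the dish.

```bash
python3 - <<'E'
from h import *
import fit
x=np.array([.5358,-.1782]); p=np.array([.495,.1343])
def f():
    a=[]
    for _ in range(4): a.append(get_state()["contact_force"]); ctrl.pause(.02)
    return np.mean(a,0)
f0=f()
ctrl.movel([*x,.131],max_speed=.08)
for z in np.arange(.1275,.1165,-.0015):
    ctrl.movel([*x,z],max_speed=.03); d=f()-f0; print(round(z,4),np.round(d,1))
    if np.linalg.norm(d)>6: break
ctrl.pause(.2)
ctrl.movel([*x,.24],max_speed=.1)
ctrl.movel([*x,.30],max_speed=.15)
ctrl.movel([*p,.30],max_speed=.2)
ctrl.movel([*p,.14],max_speed=.12)
ctrl.movel([*p,.1035],max_speed=.05); f0=f()
for z in np.arange(.102,.094,-.001):
    ctrl.movel([*p,z],max_speed=.02); d=f()-f0; print(round(z,4),np.round(d,1))
    if d[2]>1.5: break
ctrl.pause(.3); ctrl.ungrasp(); ctrl.pause(.3)
ctrl.movel([*p,.28],max_speed=.15)
ctrl.movep([.385,.13,.33],q(0.)); ctrl.pause(.3)
snap("wrist","6"); im,d,W=snap("scene","6"); print(get_state()["time"])
D=[(.40,.60),(.03,.23)]
for lo,hi in ((.09,.13),(.13,.18),(.02,.07)):
    r=.0295 if lo<.05 else .009
    P,_=fit.pts("wrist",D+[(lo,hi)],"6"); c=P[:,:2]
    print(lo,len(P),fit.least_squares(lambda x:np.hypot(*(c-x).T)-r,c.mean(0)+[r*.8,0],loss="soft_l1",f_scale=.002).x)
P,_=fit.pts("wrist",D+[(.011,.024)],"6"); print("dish",fit.edgefit(P,(.496,.134),.068))
P,_=fit.pts("wrist",D+[(.18,.21)],"6"); print("top z",np.median(P[:,2]))
E
python3 - <<'E'
import cv2,numpy as np
a=cv2.imread('pics/wrist6.png');b=cv2.imread('pics/scene6.png')
cv2.imwrite('pics/j6.png',cv2.resize(np.hstack([a,b]),(800,300)))
E
```

```text
0.1275 [-0.3  0.2  0.4]
0.126 [-0.2  0.3  1.3]
0.1245 [-0.3  0.4  4.2]
0.123 [-0.3  0.3  6.8]
0.102 [-0.1 -0.3  0.5]
0.101 [ 0.4  0.6 -0.1]
0.1 [ 0.3 -0.4  1.4]
0.099 [-0.1 -0.1  5.1]
45.75
0.09 52 [0.49535364 0.13381126]
0.13 93 [0.49469913 0.13377907]
0.02 421 [0.49526244 0.13392532]
dish (array([0.49428686, 0.1334945 ]), np.float64(0.06728426051111072), 48)
top z 0.1955479842316571
```

View pics/j6.png

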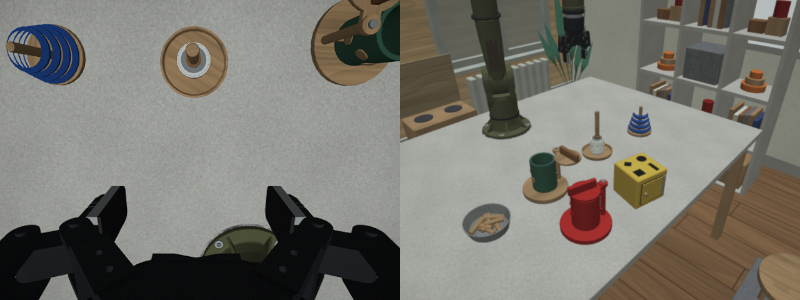

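The brush stands upright within about 1 mm of the dish centre (193,62 in the left view). The lid is open, the robot is clear and the bystanders haven't moved.

```bash
python3 -c "
from station import ticket; print(ticket.close_job())"
```

```text
the job is handed in; nothing more can be done
None
```

I handed the job in at about 46 s of the 72 s allowed: lid swung fully open (first push missed the handle; the second opened it), tube floor touched twice with about 7 N with the brush raised to show above the rim in between, and brush standing upright about 1 mm from the dish centre; the judge's result was not shown.

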